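Lay the stock carton down and set the straightedge along it

TASK

Tip the tall carton over by pushing high on its red-striped face, without lifting it off the bench, so that it lies flat with the red stripe on top. Then lay the handled straightedge flat on the bench, flush against either long side of the lying carton and centred on it so that it reaches past both ends, ready for drawing the line of the stock row. Set the straightedge down rather than dropping it, and leave the blue basket and the two food cans where they are.

Things in the scene. Friction and masses are not known exactly. Their poses are not given: they have to be found in the camera images.
- carton: Brown cardboard carton standing on end: 50 mm deep (x), 110 wide (y), 180 tall (z), about 0.45 kg, evenly filled. Origin: centre of its underside as it stands. A red stripe 70 mm wide covers the height of its -x face and 18 mm of the top; that face looks to the robot, turned up to 0.5 rad. Once down, z is level along its length, y level across it, x points down, the upper face is 50 mm high.
- carton_heel (a point): Middle of the bottom edge of the carton's +x face (opposite the red stripe), 25 mm along +x from the carton's origin. The carton tips about this edge, which stays on the bench, when pushed along +x at 140 to 170 mm height on the red face; it goes over by itself once the pushed point has travelled about 45 mm.
- straightedge: Aluminium straightedge: flat bar 200 mm long (x), 50 wide (y), 10 thick, ticks along both long edges, flat on the bench right or left of the carton, 0.35 kg. Origin: centre of its underside, z up. At its centre stands a black grip plate 70 long (x), 16 wide (y), its top 90 mm above the bench. Held by the top 25 mm, fingers across y, the fingertips clear the 50 mm high lying carton.
- basket: Bystander: blue plastic basket 170 x 115 x 55 mm with small cartons in it, on the bench on the other side of the carton from the straightedge. Origin at the centre of its underside.
- can_a: Bystander: food can with a brown-red label, 74 mm diameter, 110 mm tall, beyond the straightedge or the basket. Origin at the centre of its underside.
- can_b: Bystander: food can with a yellow label, 74 mm diameter, 110 mm tall, standing beyond the straightedge or the basket; the two cans may change places. Origin at the centre of its underside.
There are look-alikes about, which are no part of the job. What is shaped like the straightedge but pink is not meant.

How it is judged:
By the outcome, as a careful person would: the job done as asked, in the order asked, and still so for the second after the job is handed in, with the robot touching nothing.
It also fails if it takes over 58 s, if anything falls off the work surface, if the arm or the gripper's body presses on something with over 40 N, if the wrist force passes 120 N, or if a joint passes its speed limit or range.

ROBOT

A 7-joint arm with a two-finger parallel gripper is mounted at the origin on the work surface. World frame = base frame: x ahead of the robot, y to its left, z up, the work surface at z = 0. Lengths are in mm, angles in rad, forces in N, time in s.
With the tool pointing down it reaches from about 400 to 925 mm from the base axis. Payload 4.1 kg.
Tool frame: the origin (TCP) lies on the mounting face of the last link; the fingertips stand 173 mm ahead of it and the grasp point (between the pads) lies 155 mm ahead of it; z points along the fingers, y is the direction in which the jaws open and shut (so a half turn about z gives the same grasp; the last joint's range is limited). The gripper opens to 85 mm and grips with 20 to 120 N. Pads are 22 mm wide; open, the fingers measure 114 mm over their backs; the gripper's body (76 mm by 85 mm) begins 54 mm behind the grasp point. The pads swing forward as they close: fully open they stand 13 mm farther back than shut.
Start: joints at [-1.411, 0.398, 0.045, 1.537, -0.019, 1.207, -0.051], TCP at [166.319, 628.376, 404.747] pointing down, gripper open.
Joint ranges: [-2.82, 2.82], [-0.49, 2.23], [-1.37, 1.46], [0, 2.46], [-1.36, 4.5], [0.23, 2], [-2.94, 2.94]. Speed limits (rad/s): [2.57, 2.57, 3.14, 3.14, 3.14, 3.14, 3.14].

INTERFACE

Orientations are given as a unit quaternion [w, x, y, z].
In Python, from bench import env gives the robot as it stands.
- The arm moves only by the tool send_rows, never from a script. Its argument "deltas" is a list that holds one entry, the list of rows, each a list of 6 numbers: the shift along the tool's x, y, z in m, then the turn, a rotation vector about the tool's x, y, z in degrees. A call has 1 to 12 rows; each row shifts and turns the pose as measured when the row begins, along the tool's axes as they then stand; what a row does not reach is not made up. A row lasts 1/10 s, in which the tool goes at most 50 mm and 8.59 degrees, less where a joint would pass 70% of its speed; a pose out of reach is approached as far as the arm can. A call is refused whole if a number of a shift passes 0.05 or a number of a turn 8.59, either way. A call with a gripper value outside its range is refused whole. "hand" is the opening, from 0 (shut) to 1 (fully open), set as the call begins (left out, the last holds). The fingers move at their own pace and stop on an object; "grip_force" is the grip in N (left out, the last holds). Time passes only in rows, so rows that do not move let the fingers close. It gives the time, the measured TCP pose, the force and the opening at its end, in the units of the state.
- env.read_state(): the state, without advancing time (a new reading comes with each control period).
- env.get_image(name): name is "side" or "top" or "wrist"; returns the picture (384x512x3 uint8, blue, green, red); there is no depth.
- env.camera_info(name): a dict with "vertical_fov" (degrees; the focal length in pixels is half the picture's height over the tangent of half this angle, whatever the lens; pixels are square), "cx", "cy" (the principal point, pixels), "view" (4x4, takes a point from world to camera coordinates). Camera axes: x right, y up, looking along -z (the intrinsics and any distortion apply to the point x, -y, -z); pixel columns grow to the right and rows downward; lengths in mm; the calibration is good to about 2 mm. A picture is of the moment at which its call begins: read the wrist's pose just before it. camera_info takes no time and is no camera call; for the wrist camera it gives the pose at the moment of the call.
- env.close_job(): hands the job in, once; it reports no verdict.
Trained networks look in the newest picture that a camera, given by its name, has taken for a name from the list of things; names that differ only in an ending like _2 or _b are one class to them, and where a whole thing is asked for, a point or a joint stands for the part that bears it (a point fixed in the world has none). Each returns a list of dicts, best first, with "p" (0 to 1); they miss things now and then, are a little off and sometimes report something else, mostly with a low value. They report only what shows in the picture. A call takes as long as a camera call. They do not tell look-alikes from the thing itself.
- env.boxes_of(camera, label): "location" ([x, y, z] in mm, in world coordinates, good to about 4 mm: the middle of the surface that is visible of it).
The state is a dict: "t": time; "joints": joint angles; "qvel": joint speeds; "effort": joint torques, N m; "tool_pos": TCP position; "tool_rot": TCP orientation; "wrist_force": force on the tool from outside, world axes, zero at the start; "moment": the same for the moment, N m; "opening": finger opening in mm.
Only numpy, scipy, OpenCV 4.12 (cv2) and the standard library are available. Lean on these libraries where they do the work, as an engineer would, in place of code of your own. Each camera call takes 0.05 s, during which the arm holds its last target.

## Working session

There is one attempt and no reset: what is moved stays moved. The work goes in short steps, Python scripts to look and compute and a tool call to move; the robot and the scene stay as the last step left them, time stands still between calls to the robot, and variables do not carry over. Pictures are saved under pics/ and viewed, and the job is handed in when it is done.

Besides the shell and the picture viewer there is one more tool, called as name(argument=value, ...) on one line, values as JSON. send_rows: Moves the arm, as the interface text tells. Its arguments: {"type":"object","properties":{"deltas":{"type":"array","items":{"type":"array","items":{"type":"array","items":{"type":"number"}}}},"hand":{"type":"number"},"grip_force":{"type":"number"}},"required":["deltas"]}

```bash
ls; mkdir -p pics
python3 - <<'E'
from bench import env
import cv2
s=env.read_state();print(s)
for c in ['side','top','wrist']:
    im=env.get_image(c);cv2.imwrite(f'pics/{c}0.png',im)
    i=env.camera_info(c);print(c,i)
for c in ['side','top']:
  for l in ['carton','straightedge','basket','can_a']:
    print(c,l,[(d['p'],d['location']) for d in env.boxes_of(c,l)])
E
```

```text
pics
{'t': 0.0, 'joints': array([-1.41101319,  0.39919169,  0.04504165,  1.53788829, -0.01868137,
        1.20692663, -0.05069573]), 'qvel': array([-0.00061911, -0.00074449, -0.000295  ,  0.00182396,  0.0005711 ,
        0.00063774,  0.00114623]), 'effort': array([-2.23867100e-04, -4.75132513e+01,  1.36453070e+00, -2.54220003e+01,
        1.16260699e-02,  9.29950416e-03,  1.48059519e-05]), 'tool_pos': array([166.2239808 , 628.07261333, 403.65981684]), 'tool_rot': array([-5.00031883e-05,  1.28973400e-01,  9.91647553e-01, -9.95158541e-04]), 'wrist_force': array([ 0.00813281,  0.74370766, -0.16441232]), 'moment': array([-0.02347821, -0.0031917 ,  0.02922276]), 'opening': 85.81424080377494}
side {'vertical_fov': 52.42757841290315, 'cx': 255.6611569386215, 'cy': 193.26208129081454, 'view': array([[ 7.77231199e-01, -6.28893520e-01, -2.01147613e-02,
        -4.39222492e+02],
       [ 3.60174013e-01,  4.18461117e-01,  8.33765539e-01,
        -1.88575509e+02],
       [-5.15932499e-01, -6.55273404e-01,  5.51752139e-01,
        -1.27365248e+03],
       [ 0.00000000e+00,  0.00000000e+00,  0.0000
[... 817 characters left out ...]
  -3.79804300e+02],
       [ 0.00000000e+00,  0.00000000e+00,  0.00000000e+00,
         1.00000000e+00]])}
side carton [(0.97, [519.8, 16.4, 105.2])]
side straightedge [(0.86, [262.7, -572.5, 5.3]), (0.66, [486.4, -390.3, 6.0]), (0.6, [469.9, -176.6, 12.5]), (0.39, [520.7, 14.3, 104.1])]
side basket [(0.59, [432.4, 335.1, 40.9])]
side can_a [(0.71, [669.4, 374.4, 68.5])]
top carton [(0.58, [530.6, 29.8, 178.8])]
top straightedge [(0.91, [491.1, -373.5, 7.6]), (0.88, [291.4, -551.8, 14.6]), (0.61, [466.9, -162.1, 9.9])]
top basket [(0.68, [455.3, 357.4, 38.9])]
top can_a [(0.98, [674.3, 384.6, 102.3]), (0.89, [666.4, -339.2, 108.8]), (0.61, [453.0, 360.4, 40.7]), (0.52, [530.6, 27.8, 178.8])]
```

View pics/side0.png

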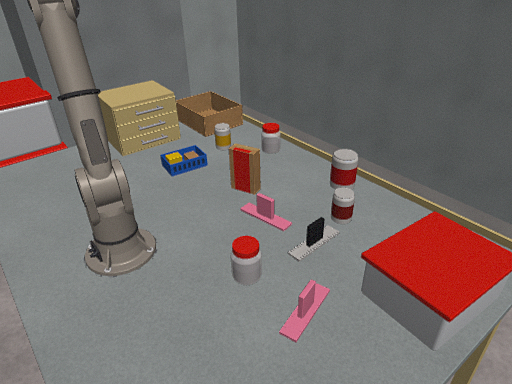

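View pics/top0.png

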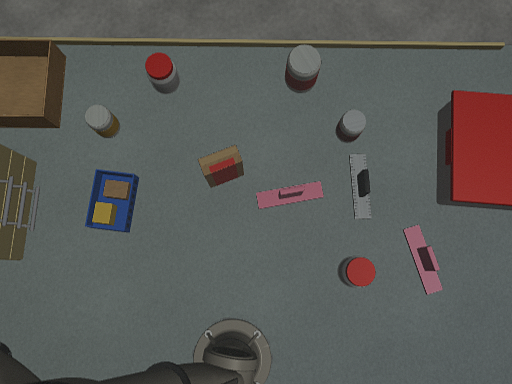

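View pics/wrist0.png

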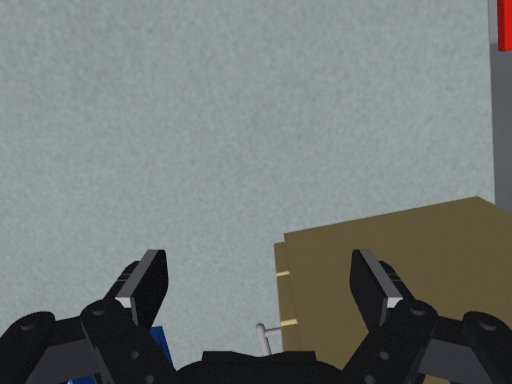

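```bash
cat > h.py <<'E'
import numpy as np, cv2
from bench import env
from scipy.spatial.transform import Rotation as R
def cam(n):
    i=env.camera_info(n);f=192/np.tan(np.radians(i['vertical_fov']/2));return f,i['cx'],i['cy'],np.array(i['view'])
def proj(n,P,c=None):
    f,cx,cy,V=c or cam(n);P=np.atleast_2d(np.array(P,float));q=P@V[:3,:3].T+V[:3,3]
    return np.c_[cx+f*q[:,0]/-q[:,2],cy+f*q[:,1]/q[:,2]]
def back(n,uv,z,c=None):
    f,cx,cy,V=c or cam(n);uv=np.atleast_2d(np.array(uv,float))
    d=np.c_[(uv[:,0]-cx)/f,-(uv[:,1]-cy)/f,-np.ones(len(uv))]@V[:3,:3];o=-V[:3,:3].T@V[:3,3]
    return o+d*((z-o[2])/d[:,2])[:,None]
def crop(src,out,x0,y0,x1,y1,s):
    im=cv2.imread(src);cv2.imwrite(out,cv2.resize(im[y0:y1,x0:x1],None,fx=s,fy=s,interpolation=cv2.INTER_CUBIC))
E
python3 - <<'E'
from h import *
crop('pics/top0.png','pics/top0_carton.png',190,135,260,195,10)
crop('pics/top0.png','pics/top0_se.png',325,140,395,230,6)
E
```

```text
(no output)
```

View pics/top0_carton.png

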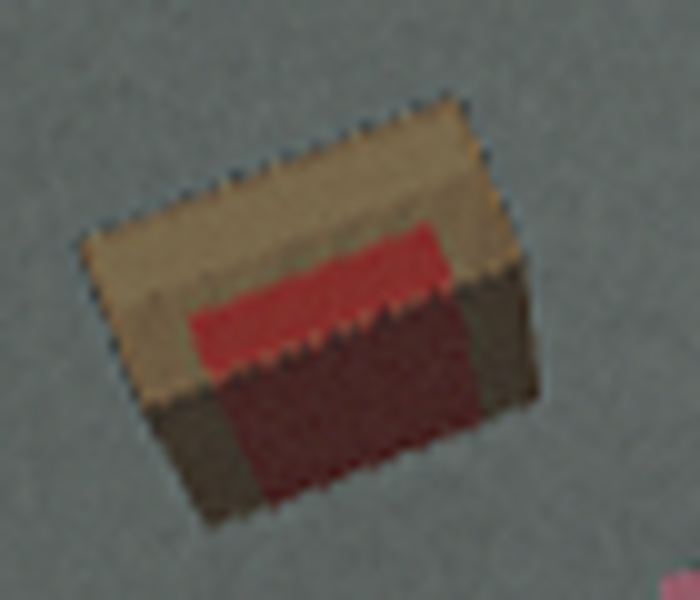

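View pics/top0_se.png

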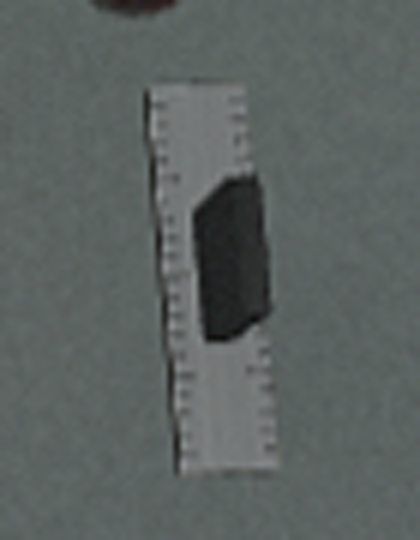

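Run:
```python
from h import *
from scipy.optimize import least_squares
c=cam('top')
k=np.array([[82,240],[455,95],[525,255],[148,405],[210,525],[540,400]])/10+[190,135]-0.45
print(back('top',k[:4],180).round(1).tolist(),back('top',k[4:],0).round(1).tolist())
L=np.array([[25,55,180],[25,-55,180],[-25,-55,180],[-25,55,180],[-25,55,0],[-25,-55,0]])
f=lambda p:(proj('top',L@R.from_euler('z',p[2]).as_matrix().T+[p[0],p[1],0],c)-k).ravel()
s=least_squares(f,[540,30,.3]);print('carton',s.x,abs(s.fun).max())
k=np.array([[148,88],[243,85],[277,468],[182,472]])/6+[325,140]-.42
L=np.array([[100,25,10],[100,-25,10],[-100,-25,10],[-100,25,10]])
f=lambda p:(proj('top',L@R.from_euler('z',p[2]).as_matrix().T+[p[0],p[1],0],c)-k).ravel()
s2=least_squares(f,[490,-380,0]);print('se',s2.x,abs(s2.fun).max())
# pink near
print(back('top',[[256,195],[322,182],[324,197],[258,208]],10).round(0))
x,y,th=s.x
# lying carton
for a,b in [(25,55),(25,-55),(205,-55),(205,55)]: print(np.array([x,y])+R.from_euler('z',th).as_matrix()[:2,:2]@[a,b])
```

```text
[[541.8, 92.9, 180.0], [583.0, -6.1, 180.0], [538.9, -25.6, 180.0], [496.9, 73.9, 180.0]] [[497.6, 75.5, 0.0], [537.5, -24.5, 0.0]]
carton [5.40311022e+02 3.41215016e+01 3.92498595e-01] 0.5936088019270755
se [ 5.04684017e+02 -3.78811406e+02  5.57588103e-02] 0.4966830870775709
[[ 473.  -63.   10.]
 [ 515. -264.   10.]
 [ 468. -269.   10.]
 [ 433.  -70.   10.]]
[542.37252695  94.50154965]
[584.44732881  -7.13363643]
[750.75945148  61.71603934]
[708.68464962 163.35122542]
```

```bash
cat >> h.py <<'E'
def plan(goal,yaw,n,pitchfix=True):
    """rows from the present pose to TCP goal (mm), tool x at yaw, pointing down"""
    s=env.read_state();p=s['tool_pos'];q=s['tool_rot'];Rm=R.from_quat([q[1],q[2],q[3],q[0]])
    Rg=R.from_matrix(np.array([[np.cos(yaw),np.sin(yaw),0],[np.sin(yaw),-np.cos(yaw),0],[0,0,-1]]).T)
    rv=(Rm.inv()*Rg).as_rotvec(degrees=True);goal=np.array(goal,float)
    print('t',s['t'],'p',p.round(1),'rv',rv.round(1),'F',s['wrist_force'].round(1),'open',round(s['opening'],1),'q',s['joints'].round(2))
    rows=[]
    d=(goal-p)/n/1000
    for i in range(n):
        Ri=Rm*R.from_rotvec(rv*i/n,degrees=True)
        rows.append(np.r_[Ri.inv().apply(d).round(3),(rv/n).round(2)].tolist())
    for i in range(0,n,12): print(str(rows[i:i+12]).replace(' ',''))
E
python3 - <<'E'
from h import *
plan([466,3,404],.392,17)
E
```

```text
t 0.55 p [166.3 628.4 404.8] rv [  0.   -0.  142.7] F [ 0.3  0.3 -0. ] open 85.7 q [-1.41  0.4   0.05  1.54 -0.02  1.21 -0.05]
[[-0.026,-0.031,0.0,0.0,-0.0,8.4],[-0.031,-0.027,0.0,0.0,-0.0,8.4],[-0.034,-0.022,0.0,0.0,-0.0,8.4],[-0.037,-0.017,0.0,0.0,-0.0,8.4],[-0.039,-0.011,0.0,0.0,-0.0,8.4],[-0.04,-0.005,0.0,0.0,-0.0,8.4],[-0.041,0.001,0.0,0.0,-0.0,8.4],[-0.04,0.007,0.0,0.0,-0.0,8.4],[-0.039,0.012,0.0,0.0,-0.0,8.4],[-0.037,0.018,0.0,0.0,-0.0,8.4],[-0.034,0.023,0.0,0.0,-0.0,8.4],[-0.03,0.028,0.0,0.0,-0.0,8.4]]
[[-0.026,0.032,0.0,0.0,-0.0,8.4],[-0.021,0.035,0.0,0.0,-0.0,8.4],[-0.015,0.038,0.0,0.0,-0.0,8.4],[-0.01,0.04,0.0,0.0,-0.0,8.4],[-0.004,0.041,0.0,0.0,-0.0,8.4]]
```

send_rows(deltas=[[[-0.026, -0.031, 0, 0, 0, 8.4], [-0.031, -0.027, 0, 0, 0, 8.4], [-0.034, -0.022, 0, 0, 0, 8.4], [-0.037, -0.017, 0, 0, 0, 8.4], [-0.039, -0.011, 0, 0, 0, 8.4], [-0.04, -0.005, 0, 0, 0, 8.4], [-0.041, 0.001, 0, 0, 0, 8.4], [-0.04, 0.007, 0, 0, 0, 8.4], [-0.039, 0.012, 0, 0, 0, 8.4], [-0.037, 0.018, 0, 0, 0, 8.4], [-0.034, 0.023, 0, 0, 0, 8.4], [-0.03, 0.028, 0, 0, 0, 8.4]]], hand=0)

```text
t: 1.75
tool_pos: [372.5, 171.2, 403.2]
tool_rot: [-0.005, 0.856, 0.517, 0.003]
wrist_force: [0.7, 0.7, -0.1]
opening: -0.3
```

Run:
```python
from h import *
plan([466,3,328],.392,8)
```

```text
t 1.75 p [372.5 171.2 403.2] rv [-0.5 -0.5 39.9] F [ 0.7  0.7 -0.1] open -0.3 q [-1.07 -0.06  0.52  2.08  0.02  1.11 -1.04]
[[-0.013,0.02,0.009,-0.06,-0.06,4.98],[-0.011,0.021,0.009,-0.06,-0.06,4.98],[-0.01,0.022,0.009,-0.06,-0.06,4.98],[-0.008,0.023,0.009,-0.06,-0.06,4.98],[-0.006,0.023,0.009,-0.06,-0.06,4.98],[-0.004,0.024,0.009,-0.06,-0.06,4.98],[-0.001,0.024,0.009,-0.06,-0.06,4.98],[0.001,0.024,0.009,-0.06,-0.06,4.98]]
```

send_rows(deltas=[[[-0.013, 0.02, 0.009, 0, 0, 5], [-0.011, 0.021, 0.009, 0, 0, 5], [-0.01, 0.022, 0.009, 0, 0, 5], [-0.008, 0.023, 0.009, 0, 0, 5], [-0.006, 0.023, 0.009, 0, 0, 5], [-0.004, 0.024, 0.009, 0, 0, 5], [-0.001, 0.024, 0.009, 0, 0, 5], [0.001, 0.024, 0.009, 0, 0, 5], [0, 0, 0, 0, 0, 0]]])

```text
t: 2.65
tool_pos: [466.9, -11.8, 330.0]
tool_rot: [-0.008, 0.985, 0.173, 0.007]
wrist_force: [0.3, 0.1, -0.1]
opening: 0.4
```

Run:
```python
from h import *
plan([466,3,328],.392,2)
for c in ['top','side']: cv2.imwrite(f'pics/{c}1.png',env.get_image(c))
a=cv2.imread('pics/top1.png')[60:260,130:330];b=cv2.imread('pics/side1.png')[80:280,150:350]
cv2.imwrite('pics/m1.png',cv2.resize(np.hstack([a,b]),None,fx=2,fy=2))
```

```text
t 2.65 p [466.9 -11.8 330. ] rv [-0.7 -0.9 -2.6] F [ 0.3  0.1 -0.1] open 0.4 q [-0.76  0.19  0.78  2.06 -0.19  0.94 -1.09]
[[0.002,-0.007,0.001,-0.37,-0.46,-1.29],[0.002,-0.007,0.001,-0.37,-0.46,-1.29]]
```

View pics/m1.png

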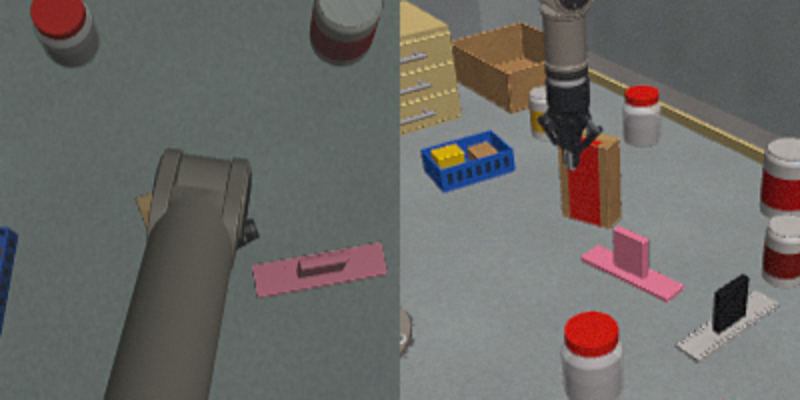

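send_rows(deltas=[[[0.01, -0.007, 0.001, -0.4, -0.4, -1.3], [0.01, -0.007, 0.001, -0.4, -0.4, -1.3], [0.01, 0, 0, 0, 0, 0], [0, 0, 0, 0, 0, 0]]])

```text
t: 3.15
tool_pos: [491.1, 21.9, 330.0]
tool_rot: [-0.002, 0.979, 0.205, 0.002]
wrist_force: [0.0, 0.2, -0.5]
opening: -0.0
```

Run:
```python
from h import *
d=np.array([.924,.383]);g=np.array([540.3,34.1])
p=env.read_state()['tool_pos'][:2]-g;print('local',p@d,p@[-d[1],d[0]])
plan([*(g+d*-15),328],.392,4)
```

```text
local -50.1618214234816 7.572600359896718
t 3.15 p [491.1  21.9 330. ] rv [-0.2 -0.3  1.2] F [ 0.   0.2 -0.5] open -0.0 q [-0.78  0.25  0.75  2.01 -0.21  0.96 -1.08]
[[0.009,0.002,0.001,-0.05,-0.08,0.29],[0.009,0.002,0.001,-0.05,-0.08,0.29],[0.009,0.002,0.001,-0.05,-0.08,0.29],[0.009,0.002,0.001,-0.05,-0.08,0.29]]
```

send_rows(deltas=[[[0.002, 0.007, 0.001, 0, 0, 0.6], [0.006, 0.001, 0.001, 0, 0, 0.6], [0.008, 0, 0, 0, 0, 0], [0.008, 0, 0, 0, 0, 0], [0.008, 0, 0, 0, 0, 0], [0.008, 0, 0, 0, 0, 0]]])

```text
t: 3.75
tool_pos: [533.8, 29.9, 327.8]
tool_rot: [-0.002, 0.981, 0.193, 0.001]
wrist_force: [0.4, 0.3, 0.4]
opening: -0.0
```

Run:
```python
from h import *
d=np.array([.924,.383]);g=np.array([540.3,34.1])
p=env.read_state()['tool_pos'][:2]-g;print('local',p@d,p@[-d[1],d[0]])
plan([*(g+d*-15),328],.392,4)
b=env.get_image('side')[80:280,150:350];cv2.imwrite('pics/s2.png',cv2.resize(b,None,fx=2,fy=2))
```

```text
local -7.633951285759288 -1.3546932333596529
t 3.75 p [533.8  29.9 327.8] rv [-0.2 -0.2 -0.2] F [0.4 0.3 0.4] open -0.0 q [-0.73  0.34  0.73  1.92 -0.28  0.98 -1.06]
[[-0.002,-0.0,-0.0,-0.05,-0.05,-0.04],[-0.002,-0.0,-0.0,-0.05,-0.05,-0.04],[-0.002,-0.0,-0.0,-0.05,-0.05,-0.04],[-0.002,-0.0,-0.0,-0.05,-0.05,-0.04]]
```

View pics/s2.png

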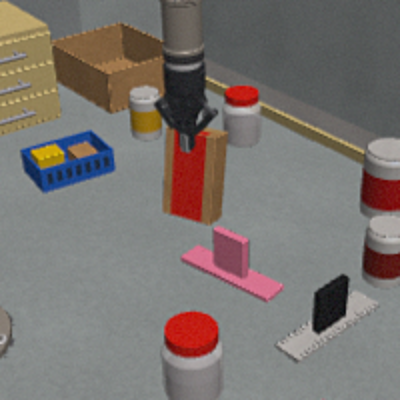

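The carton leans away from the fingers (its red stripe at about (190,175) in the crop). Pushing on slowly.

send_rows(deltas=[[[0.006, 0, 0, 0, 0, 0], [0.006, 0, 0, 0, 0, 0], [0.006, 0, 0, 0, 0, 0], [0.006, 0, 0, 0, 0, 0], [0, 0, 0, 0, 0, 0], [0, 0, 0, 0, 0, 0]]])

```text
t: 4.4
tool_pos: [559.7, 41.2, 327.9]
tool_rot: [-0.002, 0.981, 0.194, 0.003]
wrist_force: [-0.1, 0.3, 0.1]
opening: -0.0
```

Run:
```python
from h import *
d=np.array([.924,.383]);g=np.array([540.3,34.1])
p=env.read_state()['tool_pos'][:2]-g;print('local',p@d,p@[-d[1],d[0]])
plan([*(g+d*-15),328],.392,4)
b=env.get_image('side')[80:280,150:350];cv2.imwrite('pics/s3.png',cv2.resize(b,None,fx=2,fy=2))
```

```text
local 20.706662204336446 -0.8452090829010814
t 4.4 p [559.7  41.2 327.9] rv [-0.1 -0.3 -0.1] F [-0.1  0.3  0.1] open -0.0 q [-0.71  0.39  0.71  1.85 -0.3   1.   -1.05]
[[-0.009,-0.0,-0.0,-0.03,-0.08,-0.02],[-0.009,-0.0,-0.0,-0.03,-0.08,-0.02],[-0.009,-0.0,-0.0,-0.03,-0.08,-0.02],[-0.009,-0.0,-0.0,-0.03,-0.08,-0.02]]
```

View pics/s3.png

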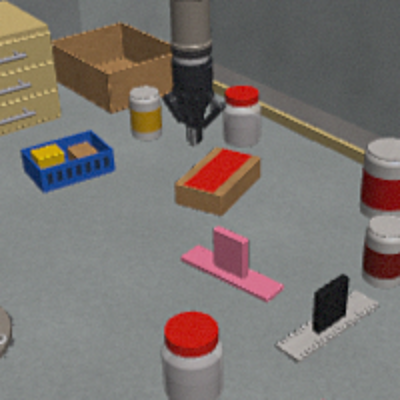

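Carton lies flat with the red stripe up (crop ~(220,180)). Candidates for the straightedge in top picture: pink (290,194), pink (423,258), aluminium with black grip (360,186). The close crop shows the last one to be grey with ticks along both edges and a black plate: that is the one.

Run:
```python
from h import *
plan([504.7,-378.8,310],.056,12)
```

```text
t 4.45 p [559.7  41.3 328. ] rv [-0.2 -0.3 19.2] F [ 0.1 -0.3  0.1] open 0.1 q [-0.71  0.39  0.71  1.85 -0.3   1.   -1.05]
[[-0.018,0.031,0.001,-0.02,-0.03,1.6],[-0.017,0.031,0.001,-0.02,-0.03,1.6],[-0.016,0.032,0.001,-0.02,-0.03,1.6],[-0.015,0.032,0.001,-0.02,-0.03,1.6],[-0.014,0.032,0.001,-0.02,-0.03,1.6],[-0.013,0.033,0.001,-0.02,-0.03,1.6],[-0.012,0.033,0.001,-0.02,-0.03,1.6],[-0.011,0.033,0.001,-0.02,-0.03,1.6],[-0.01,0.034,0.001,-0.02,-0.03,1.6],[-0.009,0.034,0.001,-0.02,-0.03,1.6],[-0.008,0.034,0.001,-0.02,-0.03,1.6],[-0.008,0.035,0.001,-0.02,-0.03,1.6]]
```

send_rows(deltas=[[[-0.018, 0.031, 0.001, 0, 0, 1.6], [-0.017, 0.031, 0.001, 0, 0, 1.6], [-0.016, 0.032, 0.001, 0, 0, 1.6], [-0.015, 0.032, 0.001, 0, 0, 1.6], [-0.014, 0.032, 0.001, 0, 0, 1.6], [-0.013, 0.033, 0.001, 0, 0, 1.6], [-0.012, 0.033, 0.001, 0, 0, 1.6], [-0.011, 0.033, 0.001, 0, 0, 1.6], [-0.01, 0.034, 0.001, 0, 0, 1.6], [-0.009, 0.034, 0.001, 0, 0, 1.6], [-0.008, 0.034, 0.001, 0, 0, 1.6], [-0.008, 0.035, 0.001, 0, 0, 1.6]]], hand=1)

```text
t: 5.65
tool_pos: [503.4, -386.9, 312.0]
tool_rot: [-0.006, 1.0, 0.028, 0.004]
wrist_force: [0.3, -0.6, -0.2]
opening: 85.5
```

Run:
```python
from h import *
plan([504.7,-378.8,310],.056,2)
c=cam('wrist');a=env.get_image('wrist');cv2.imwrite('pics/w4.png',a)
np.save('c4.npy',np.array([c[0],c[1],c[2]]));np.save('v4.npy',c[3])
t=env.get_image('top');cv2.imwrite('pics/t4.png',t)
cv2.imwrite('pics/t4c.png',cv2.resize(t[90:200,190:290],None,fx=5.4,fy=5.4,interpolation=2))
```

```text
t 5.65 p [ 503.4 -386.9  312. ] rv [-0.7 -0.4  0. ] F [ 0.3 -0.6 -0.2] open 85.5 q [ 0.04  0.58  0.78  1.69 -0.47  1.07 -0.54]
[[0.001,-0.004,0.001,-0.34,-0.21,0.01],[0.001,-0.004,0.001,-0.34,-0.21,0.01]]
```

View pics/w4.png

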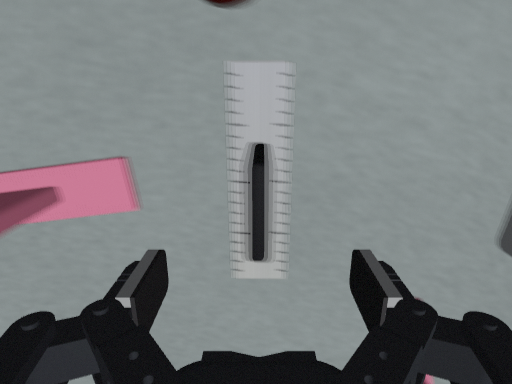

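View pics/t4c.png

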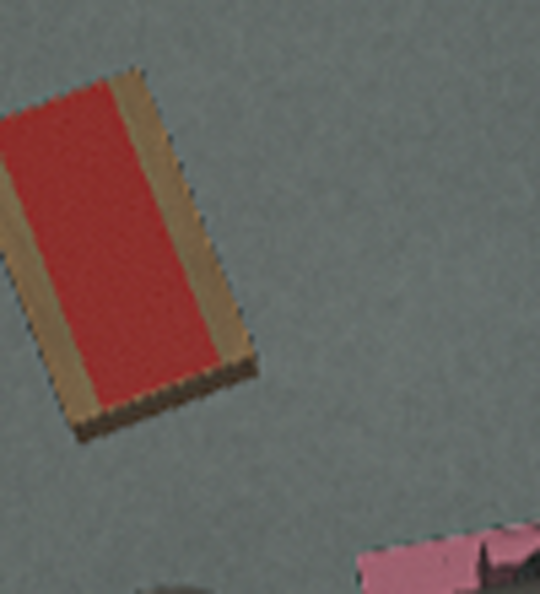

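send_rows(deltas=[[[0.001, -0.004, 0.001, -0.3, -0.2, 0], [0.001, -0.004, 0.001, -0.3, -0.2, 0], [0, 0, 0, 0, 0, 0]]])

```text
t: 6.05
tool_pos: [501.8, -381.7, 310.0]
tool_rot: [0.001, 1.0, 0.024, -0.001]
wrist_force: [-0.3, -0.1, 0.5]
opening: 85.4
```

Run:
```python
from h import *
plan([504.7,-378.8,310],.056,2)
c=cam('wrist');a=env.get_image('wrist');cv2.imwrite('pics/w5.png',a);cv2.imwrite('pics/w5c.png',cv2.resize(a[20:300,190:330],None,fx=2.1,fy=2.1,interpolation=2))
np.save('c5.npy',np.array([c[0],c[1],c[2]]));np.save('v5.npy',c[3])
t=cv2.imread('pics/t4.png')
cv2.imwrite('pics/t4c2.png',cv2.resize(t[95:180,165:245],None,fx=7,fy=7,interpolation=2))
```

```text
t 6.05 p [ 501.8 -381.7  310. ] rv [ 0.2  0.1 -0.4] F [-0.3 -0.1  0.5] open 85.4 q [ 0.02  0.58  0.8   1.7  -0.46  1.06 -0.56]
[[0.002,-0.001,-0.0,0.08,0.07,-0.22],[0.002,-0.001,-0.0,0.08,0.07,-0.22]]
```

View pics/w5c.png

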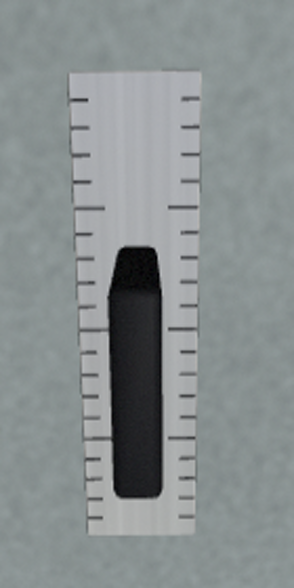

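View pics/t4c2.png

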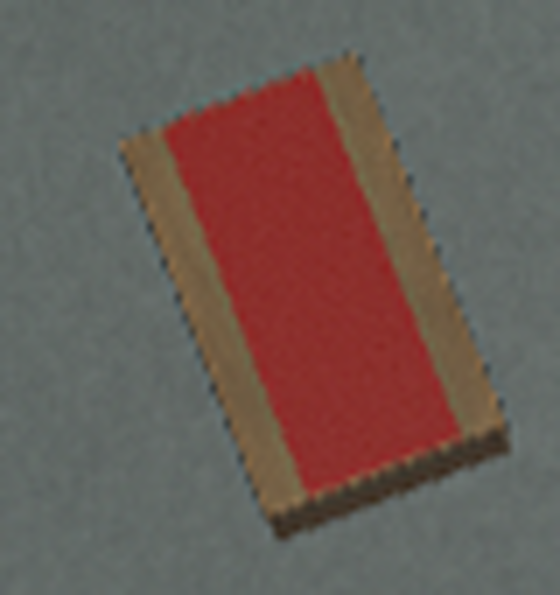

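Run:
```python
from h import *
from scipy.optimize import least_squares
a=np.load('c5.npy');cw=(a[0],a[1],a[2],np.load('v5.npy'));ct=cam('top')
def fit(c,L,k,x0):
    f=lambda p:(proj('',L@R.from_euler('z',p[2]).as_matrix().T+[p[0],p[1],0],c)-k).ravel()
    s=least_squares(f,x0);print(s.x.round(3),s.fun.round(1));return s.x
k=np.array([[69,73],[201,71],[196,534],[88,534]])/2.1+[190,20]-.26
fit(cw,np.array([[100,25,10],[100,-25,10],[-100,-25,10],[-100,25,10]]),k,[500,-380,0])
k=np.array([[122,145],[358,55],[507,430],[270,512],[282,540],[510,452]])/7+[165,95]-.43
C=fit(ct,np.array([[90,55,50],[90,-55,50],[-90,-55,50],[-90,55,50],[-90,55,0],[-90,-55,0]]),k,[650,70,.4])
```

```text
[ 5.04917e+02 -3.79678e+02  6.10000e-02] [-0.6 -0.7  0.6 -0.5 -0.2  0.6  0.2  1.2]
[6.47526e+02 7.81880e+01 3.88000e-01] [-0.3 -0.7  0.1 -0.6  0.3 -0.6 -0.5  1.  -0.3  0.6  0.6  0.3]
```

Run:
```python
from h import *
plan([504.9,-379.5,234],.058,6)
```

```text
t 6.1 p [ 501.8 -381.8  310.1] rv [ 0.2  0.1 -0.5] F [ 1.  -0.1 -0.3] open 85.5 q [ 0.02  0.57  0.8   1.7  -0.46  1.06 -0.56]
[[0.001,-0.0,0.013,0.03,0.02,-0.09],[0.001,-0.0,0.013,0.03,0.02,-0.09],[0.001,-0.0,0.013,0.03,0.02,-0.09],[0.001,-0.0,0.013,0.03,0.02,-0.09],[0.001,-0.0,0.013,0.03,0.02,-0.09],[0.001,-0.0,0.013,0.03,0.02,-0.09]]
```

send_rows(deltas=[[[0.001, -0.001, 0.013, 0, 0, -0.1], [0.001, -0.001, 0.013, 0, 0, -0.1], [0.001, 0, 0.013, 0, 0, -0.1], [0, 0, 0.013, 0, 0, -0.1], [0, 0, 0.013, 0, 0, 0], [0, 0, 0.011, 0, 0, 0], [0, 0, 0, 0, 0, 0]]])

```text
t: 6.8
tool_pos: [505.8, -376.1, 225.3]
tool_rot: [-0.0, 1.0, 0.031, -0.002]
wrist_force: [-0.6, 1.0, -0.4]
opening: 85.2
```

Run:
```python
from h import *
plan([504.9,-379.5,234],.058,1)
a=env.get_image('side')[180:280,270:370];cv2.imwrite('pics/s6.png',cv2.resize(a,None,fx=5,fy=5))
```

```text
t 6.8 p [ 505.8 -376.1  225.3] rv [-0.   0.3  0.2] F [-0.6  1.  -0.4] open 85.2 q [ 0.06  0.67  0.72  1.76 -0.53  0.92 -0.5 ]
[[-0.001,0.003,-0.009,-0.03,0.26,0.18]]
```

View pics/s6.png

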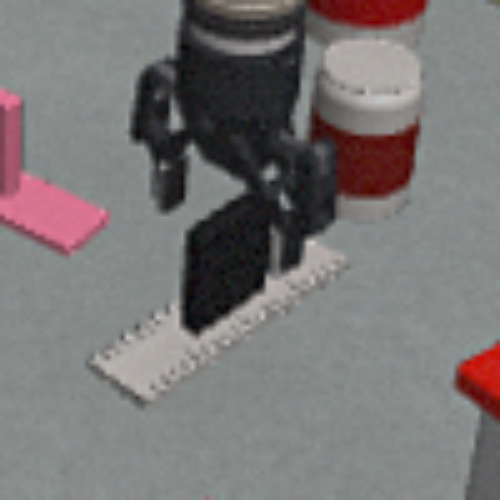

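Fingers straddle the black plate; a little low and 3 mm off, correcting, then closing.

send_rows(deltas=[[[-0.001, 0.003, -0.008, 0, 0.2, 0.2], [0, 0, 0, 0, 0, 0]]])

```text
t: 7.05
tool_pos: [505.2, -380.6, 235.6]
tool_rot: [0.001, 1.0, 0.028, 0.001]
wrist_force: [-0.0, -1.1, -0.1]
opening: 85.3
```

send_rows(deltas=[[[0, 0, 0, 0, 0, 0], [0, 0, 0, 0, 0, 0], [0, 0, 0, 0, 0, 0], [0, 0, 0, 0, 0, 0], [0, 0, 0, 0, 0, 0], [0, 0, 0, 0, 0, 0]]], hand=0, grip_force=60)

```text
t: 7.65
tool_pos: [505.6, -381.1, 237.8]
tool_rot: [0.002, 1.0, 0.028, 0.002]
wrist_force: [0.3, -0.6, -1.0]
opening: 14.7
```

Run:
```python
from h import *
plan([504.9,-379.5,300],.058,3)
```

```text
t 7.65 p [ 505.6 -381.1  237.8] rv [ 0.2 -0.3 -0.1] F [ 0.3 -0.6 -1. ] open 14.7 q [ 0.06  0.66  0.73  1.75 -0.53  0.94 -0.5 ]
[[-0.0,-0.0,-0.021,0.07,-0.09,-0.03],[-0.0,-0.0,-0.021,0.07,-0.09,-0.03],[-0.0,-0.001,-0.021,0.07,-0.09,-0.03]]
```

send_rows(deltas=[[[0, 0, -0.01, 0, 0, 0], [0, 0, -0.02, 0, 0, 0], [0, 0, -0.025, 0, 0, 0], [0, 0, -0.03, 0, 0, 0], [0, 0, -0.025, 0, 0, 0], [0, 0, -0.01, 0, 0, 0], [0, 0, 0, 0, 0, 0]]])

```text
t: 8.35
tool_pos: [503.7, -379.2, 360.2]
tool_rot: [-0.001, 1.0, 0.028, -0.001]
wrist_force: [0.4, -0.2, -3.1]
opening: 15.2
```

Run:
```python
from h import *
c=np.array([647.5,78.2]);th=.388;n=np.array([-np.sin(th),np.cos(th)])
g=c-n*100;print(g)
plan([*g,365],.388,12)
a=env.get_image('wrist');cv2.imwrite('pics/w7.png',a)
```

```text
[685.33378379 -14.36675864]
t 8.35 p [ 503.7 -379.2  360.2] rv [ -0.1   0.1 -19. ] F [ 0.4 -0.2 -3.1] open 15.2 q [-0.01  0.53  0.83  1.65 -0.42  1.15 -0.59]
[[0.017,-0.03,-0.0,-0.01,0.01,-1.59],[0.018,-0.029,-0.0,-0.01,0.01,-1.59],[0.018,-0.029,-0.0,-0.01,0.01,-1.59],[0.019,-0.028,-0.0,-0.01,0.01,-1.59],[0.02,-0.027,-0.0,-0.01,0.01,-1.59],[0.021,-0.027,-0.0,-0.01,0.01,-1.59],[0.021,-0.026,-0.0,-0.01,0.01,-1.59],[0.022,-0.026,-0.0,-0.01,0.01,-1.59],[0.023,-0.025,-0.0,-0.01,0.01,-1.59],[0.024,-0.024,-0.0,-0.01,0.01,-1.59],[0.024,-0.024,-0.0,-0.01,0.01,-1.59],[0.025,-0.023,-0.0,-0.01,0.01,-1.59]]
```

View pics/w7.png

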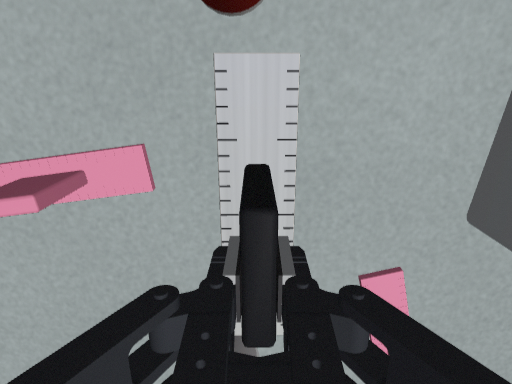

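Straightedge is held level and centred; the clear can (232,0) is ahead. Moving to the carton's right side, 20 mm off.

send_rows(deltas=[[[0.017, -0.03, -0.001, 0, 0, -1.6], [0.018, -0.029, -0.001, 0, 0, -1.6], [0.018, -0.029, 0, 0, 0, -1.6], [0.019, -0.028, 0, 0, 0, -1.6], [0.02, -0.027, 0, 0, 0, -1.6], [0.021, -0.027, 0, 0, 0, -1.6], [0.021, -0.026, 0, 0, 0, -1.6], [0.022, -0.026, 0, 0, 0, -1.6], [0.023, -0.025, 0, 0, 0, -1.6], [0.024, -0.024, 0, 0, 0, -1.6], [0.024, -0.024, 0, 0, 0, -1.6], [0.025, -0.023, 0, 0, 0, -1.6]]])

```text
t: 9.6
tool_pos: [681.8, -3.4, 336.1]
tool_rot: [-0.006, 0.981, 0.193, -0.02]
wrist_force: [0.8, -1.0, -2.8]
opening: 14.8
```

send_rows(deltas=[[[0, 0, 0, 0, 0, 0]]])

```text
t: 9.7
tool_pos: [683.4, 4.7, 333.0]
tool_rot: [-0.009, 0.98, 0.198, -0.02]
wrist_force: [-0.1, 0.9, -3.5]
opening: 15.0
```

Run:
```python
from h import *
plan([685.3,-14.4,300],.388,4)
c=cam('wrist');a=env.get_image('wrist');cv2.imwrite('pics/w8.png',a)
np.save('c8.npy',np.array([c[0],c[1],c[2]]));np.save('v8.npy',c[3])
```

```text
t 9.7 p [683.4   4.7 333. ] rv [-1.4  2.1  0.6] F [-0.1  0.9 -3.5] open 15.0 q [-0.51  0.62  0.67  1.52 -0.41  1.19 -0.93]
[[-0.001,0.005,0.008,-0.36,0.52,0.16],[-0.001,0.005,0.008,-0.36,0.52,0.16],[-0.001,0.005,0.008,-0.36,0.52,0.16],[-0.001,0.005,0.008,-0.36,0.52,0.16]]
```

View pics/w8.png

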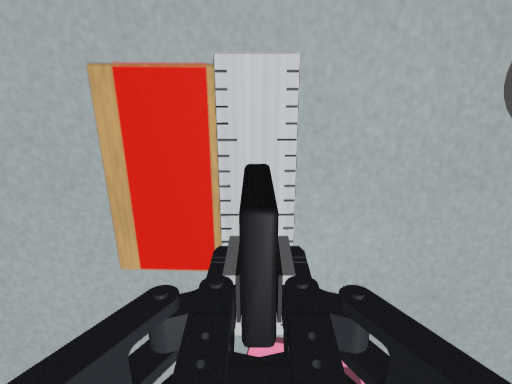

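send_rows(deltas=[[[-0.001, 0.007, 0, -0.7, 1.0, 0.3], [-0.001, 0.007, 0, -0.7, 1.0, 0.3], [-0.001, 0.007, 0, 0, 0, 0], [0, 0.005, 0, 0, 0, 0], [0, 0, 0, 0, 0, 0], [0, 0, 0, 0, 0, 0]]])

```text
t: 10.35
tool_pos: [687.1, -32.6, 329.6]
tool_rot: [0.003, 0.983, 0.186, -0.004]
wrist_force: [0.6, 0.7, -2.9]
opening: 14.8
```

Run:
```python
from h import *
plan([685.3,-14.4,300],.388,4)
c=cam('wrist');a=env.get_image('wrist');cv2.imwrite('pics/w9.png',a)
np.save('c9.npy',np.array([c[0],c[1],c[2]]));np.save('v9.npy',c[3])
cv2.imwrite('pics/w9c.png',cv2.resize(a[40:290,40:320],None,fx=2.4,fy=2.4,interpolation=2))
```

```text
t 10.35 p [687.1 -32.6 329.6] rv [ 0.3  0.5 -0.8] F [ 0.6  0.7 -2.9] open 14.8 q [-0.47  0.62  0.69  1.53 -0.41  1.15 -0.9 ]
[[0.001,-0.004,0.007,0.07,0.12,-0.19],[0.001,-0.004,0.007,0.07,0.12,-0.19],[0.001,-0.004,0.007,0.07,0.12,-0.19],[0.001,-0.004,0.007,0.07,0.12,-0.19]]
```

View pics/w9c.png

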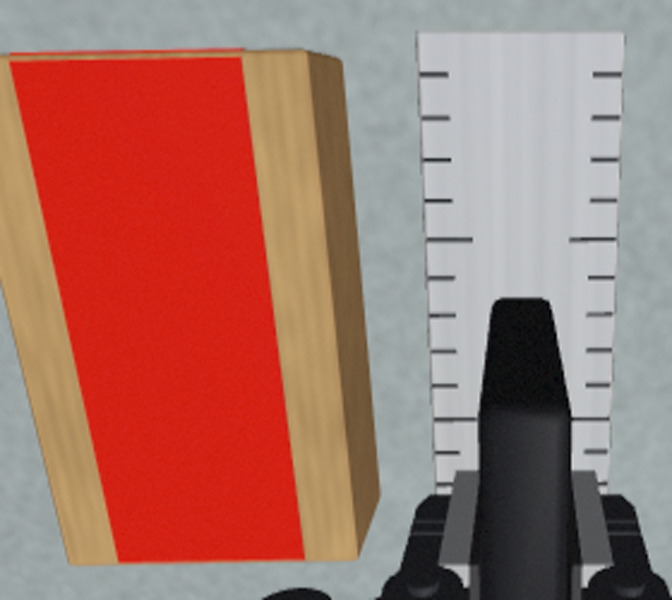

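Run:
```python
from h import *
from scipy.optimize import least_squares
a=np.load('c9.npy');c=(a[0],a[1],a[2],np.load('v9.npy'))
def fit(L,k,x0):
    k=np.array(k)/2.4+[40,40]-.3
    f=lambda p:(proj('',L@R.from_euler('z',p[2]).as_matrix().T+[p[0],p[1],0],c)-k).ravel()
    s=least_squares(f,x0);print(s.x.round(3),s.fun.round(1));return s.x
C=fit(np.array([[90,-55,50],[-90,-55,50],[-90,55,50],[90,-35,50],[90,35,50],[-90,35,50],[-90,-35,50],[90,-55,0],[-90,-55,0]]),[[307,50],[357,558],[70,565],[242,55],[10,60],[119,562],[305,559],[343,62],[380,495]],[650,70,.39])
s=env.read_state();p=s['tool_pos'];z=p[2]-237.8+10
B=fit(np.array([[100,25,z],[100,-25,z],[-28,25,z],[-28,-25,z]])[:2],[[417,33],[624,33]],[687,-30,.388])
q=s['tool_rot'];ax=R.from_quat([q[1],q[2],q[3],q[0]]).as_matrix();yaw=np.arctan2(ax[1,0],ax[0,0]);print('tool yaw',yaw)
d=B[:2]-p[:2];print('bar off in tool',d@ax[:2,0],d@ax[:2,1],B[2]-yaw)
th=C[2];e=np.array([np.cos(th),np.sin(th)]);n=np.array([-e[1],e[0]])
print('bar rel carton',(B[:2]-C[:2])@e,(B[:2]-C[:2])@n,'tool rel',(p[:2]-C[:2])@e,(p[:2]-C[:2])@n)
```

```text
[6.4799e+02 7.8846e+01 3.9000e-01] [ 0.2 -0.3  0.6  2.4 -1.4  1.4 -0.4 -1.9 -0.4 -2.4  0.3  2.3  0.2  2.3
  0.4 -1.6  0.6  1.4]
[ 6.83099e+02 -3.40570e+01  3.75000e-01] [-0.8  0.   0.8  0. ]
tool yaw 0.3746080560054783
bar off in tool -4.221449502493212 -0.2097951000053081 0.0005745032970728148
bar rel carton -10.491044770681288 -117.77004361814211 tool rel -6.273255738175308 -118.04601304015016
```

```bash
cat >> h.py <<'E'
CT=(647.8,78.6,.389)
def rel():
    s=env.read_state();p=s['tool_pos'];th=CT[2];e=np.array([np.cos(th),np.sin(th)]);n=np.array([-e[1],e[0]]);d=p[:2]-CT[:2]
    print('rel along',(d@e).round(1),'across',(d@n).round(1))
def goal(al,ac,z,k):
    th=CT[2];e=np.array([np.cos(th),np.sin(th)]);n=np.array([-e[1],e[0]])
    rel();plan([*(np.array(CT[:2])+e*al+n*ac),z],th,k)
E
python3 -c "
from h import *
goal(1.5,-92,252,6)"
```

```text
rel along -5.8 across -117.9
t 10.4 p [687.1 -32.7 329.6] rv [ 0.3  0.5 -0.8] F [-0.6 -0.4 -2.5] open 14.9 q [-0.47  0.62  0.69  1.53 -0.41  1.15 -0.9 ]
[[0.001,-0.004,0.013,0.05,0.08,-0.14],[0.001,-0.004,0.013,0.05,0.08,-0.14],[0.001,-0.004,0.013,0.05,0.08,-0.14],[0.001,-0.004,0.013,0.05,0.08,-0.14],[0.001,-0.004,0.013,0.05,0.08,-0.14],[0.001,-0.004,0.013,0.05,0.08,-0.14]]
```

send_rows(deltas=[[[0.001, -0.004, 0.011, 0, 0.1, -0.1], [0.001, -0.004, 0.012, 0, 0.1, -0.1], [0.001, -0.004, 0.012, 0, 0.1, -0.2], [0.001, -0.004, 0.011, 0, 0.1, -0.2], [0.001, -0.004, 0.011, 0.1, 0.1, -0.2], [0.001, -0.003, 0.01, 0, 0, 0], [0, 0, 0, 0, 0, 0], [0, 0, 0, 0, 0, 0]]])

```text
t: 11.2
tool_pos: [683.0, -4.2, 254.1]
tool_rot: [0.0, 0.981, 0.196, -0.001]
wrist_force: [0.7, -0.4, -2.0]
opening: 14.8
```

```bash
python3 -c "
from h import *
goal(1.5,-85,243,4)"
```

```text
rel along 1.2 across -90.0
t 11.2 p [683.   -4.2 254.1] rv [0.  0.1 0.3] F [ 0.7 -0.4 -2. ] open 14.8 q [-0.48  0.68  0.64  1.6  -0.46  1.01 -0.88]
[[0.0,-0.001,0.003,0.0,0.03,0.07],[0.0,-0.001,0.003,0.0,0.03,0.07],[0.0,-0.001,0.003,0.0,0.03,0.07],[0.0,-0.001,0.003,0.0,0.03,0.07]]
```

send_rows(deltas=[[[0, -0.001, 0.004, 0, 0, 0.1], [0, -0.001, 0.004, 0, 0, 0.1], [0, -0.001, 0.003, 0, 0, 0.1], [0, -0.001, 0.001, 0, 0, 0], [0, 0, 0, 0, 0, 0]]])

```text
t: 11.7
tool_pos: [682.1, -1.3, 242.9]
tool_rot: [0.001, 0.981, 0.192, 0.001]
wrist_force: [-0.6, -0.3, -3.4]
opening: 14.8
```

```bash
python3 -c "
from h import *
goal(1.5,-81,240,3)
a=env.get_image('side')[110:230,190:340];cv2.imwrite('pics/s10.png',cv2.resize(a,None,fx=5,fy=5,interpolation=2))
a=env.get_image('wrist');cv2.imwrite('pics/w10.png',a)
"
```

```text
rel along 1.5 across -87.0
t 11.7 p [682.1  -1.3 242.9] rv [ 0.1 -0.  -0.1] F [-0.6 -0.3 -3.4] open 14.8 q [-0.48  0.69  0.63  1.61 -0.47  0.99 -0.89]
[[0.0,-0.002,0.001,0.04,-0.01,-0.04],[0.0,-0.002,0.001,0.04,-0.01,-0.04],[0.0,-0.002,0.001,0.04,-0.01,-0.04]]
```

View pics/s10.png

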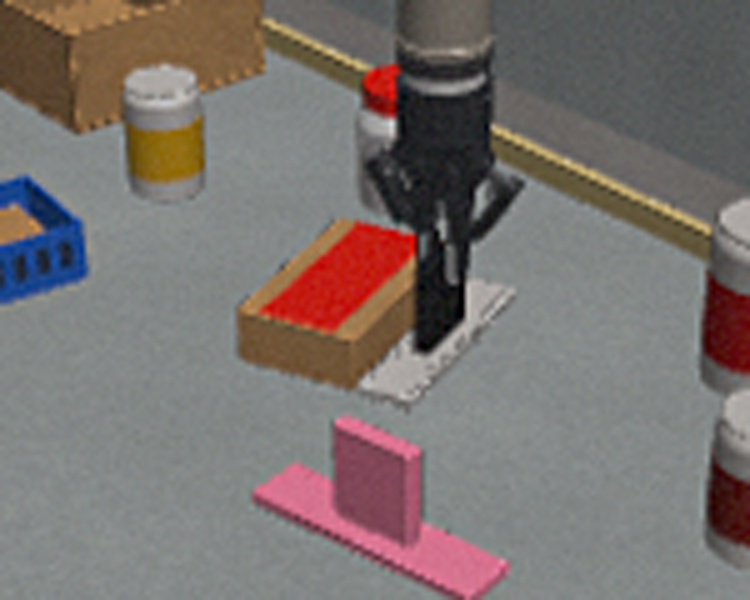

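View pics/w10.png

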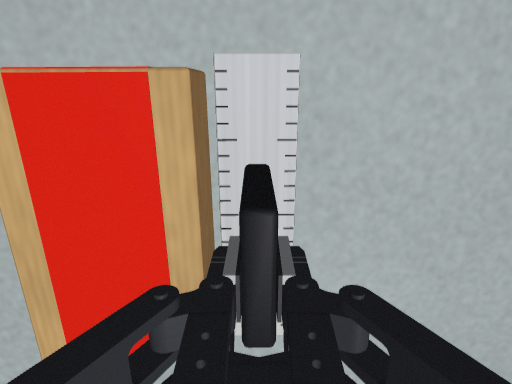

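Bar lies parallel beside the carton with a gap of about 8 px at (210,110) in the wrist view, few mm above the bench. Sliding in at 1–2 mm steps and lowering.

send_rows(deltas=[[[0, -0.002, 0.001, 0, 0, 0], [0, -0.002, 0.001, 0, 0, 0], [0, -0.001, 0.001, 0, 0, 0], [0, -0.001, 0.001, 0, 0, 0], [0, 0, 0, 0, 0, 0]]])

```text
t: 12.3
tool_pos: [679.9, 4.5, 239.3]
tool_rot: [0.001, 0.981, 0.192, 0.001]
wrist_force: [0.7, 0.2, -3.6]
opening: 14.6
```

```bash
python3 -c "
from h import *
goal(1.5,-80,238,3)
a=env.get_image('wrist');cv2.imwrite('pics/w11.png',cv2.resize(a[40:260,130:320],None,fx=3,fy=2.7,interpolation=2))
"
```

```text
rel along 1.6 across -80.7
t 12.3 p [679.9   4.5 239.3] rv [ 0.1 -0.1 -0.1] F [ 0.7  0.2 -3.6] open 14.6 q [-0.49  0.7   0.63  1.62 -0.47  0.98 -0.89]
[[-0.0,-0.0,0.0,0.05,-0.03,-0.04],[-0.0,-0.0,0.0,0.05,-0.03,-0.04],[-0.0,-0.0,0.0,0.05,-0.03,-0.04]]
```

View pics/w11.png

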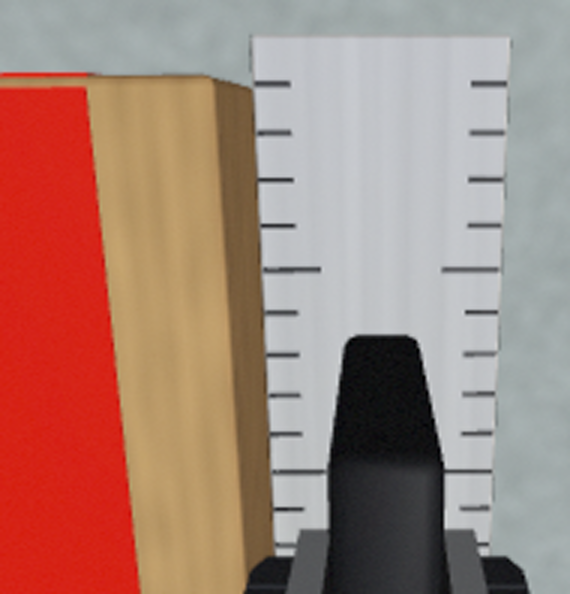

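send_rows(deltas=[[[0, -0.001, 0.001, 0, 0, 0], [0, -0.001, 0, 0, 0, 0], [0, -0.001, 0.001, 0, 0, 0]]])

```text
t: 12.65
tool_pos: [679.3, 5.7, 237.9]
tool_rot: [0.003, 0.981, 0.192, 0.002]
wrist_force: [0.3, -1.3, 0.2]
opening: 15.3
```

```bash
python3 -c "
from h import *
goal(1.5,-80,238,3)
a=env.get_image('wrist');cv2.imwrite('pics/w12.png',cv2.resize(a[40:260,130:320],None,fx=3,fy=2.7,interpolation=2))
"
```

```text
rel along 1.5 across -79.4
t 12.65 p [679.3   5.7 237.9] rv [ 0.4 -0.2 -0.1] F [ 0.3 -1.3  0.2] open 15.3 q [-0.5   0.7   0.63  1.63 -0.47  0.97 -0.89]
[[-0.0,0.0,-0.0,0.12,-0.05,-0.04],[-0.0,0.0,-0.0,0.12,-0.05,-0.04],[-0.0,0.0,-0.0,0.12,-0.05,-0.04]]
```

View pics/w12.png

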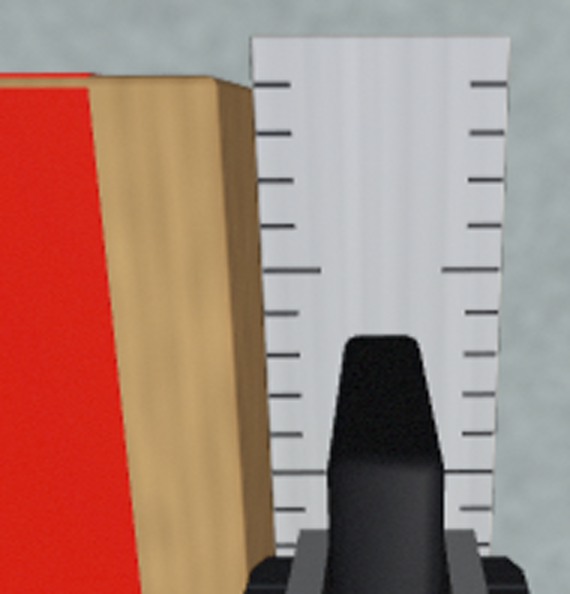

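send_rows(deltas=[[[0, -0.001, 0, 0.2, 0, 0], [0, -0.001, 0, 0.2, 0, 0], [0, -0.001, 0, 0, 0, 0]]])

```text
t: 13.0
tool_pos: [678.3, 7.0, 237.9]
tool_rot: [0.001, 0.982, 0.191, 0.002]
wrist_force: [0.4, -1.5, -2.5]
opening: 15.2
```

```bash
python3 -c "
from h import *
goal(1.5,-80,238,3)
a=env.get_image('wrist');cv2.imwrite('pics/w13.png',cv2.resize(a[40:260,130:320],None,fx=3,fy=2.7,interpolation=2))
"
```

```text
rel along 1.1 across -77.8
t 13.0 p [678.3   7.  237.9] rv [ 0.1 -0.2 -0.2] F [ 0.4 -1.5 -2.5] open 15.2 q [-0.5   0.69  0.63  1.63 -0.47  0.97 -0.9 ]
[[0.0,0.001,-0.0,0.03,-0.07,-0.08],[0.0,0.001,-0.0,0.03,-0.07,-0.08],[0.0,0.001,-0.0,0.03,-0.07,-0.08]]
```

View pics/w13.png

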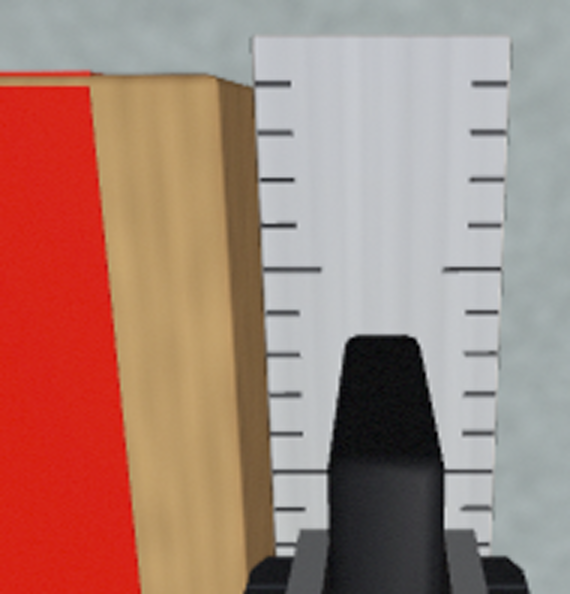

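Picture unchanged though the tool moved 1.6 mm: bar and carton are in contact. Easing the last fraction down, then releasing and rising.

send_rows(deltas=[[[0, 0, 0.001, 0, 0, 0], [0, 0, 0.001, 0, 0, 0]]])

```text
t: 13.25
tool_pos: [678.3, 7.0, 237.8]
tool_rot: [-0.0, 0.982, 0.191, 0.002]
wrist_force: [-3.5, -0.8, 6.0]
opening: 14.8
```

```bash
python3 -c "
from h import *
goal(1.5,-80,238,3)"
```

```text
rel along 1.0 across -77.8
t 13.25 p [678.3   7.  237.8] rv [ 0.  -0.2 -0.2] F [-3.5 -0.8  6. ] open 14.8 q [-0.5   0.69  0.63  1.63 -0.47  0.97 -0.89]
[[0.0,0.001,-0.0,0.01,-0.07,-0.08],[0.0,0.001,-0.0,0.01,-0.07,-0.08],[0.0,0.001,-0.0,0.01,-0.07,-0.08]]
```

On the bench (6 N up). Releasing.

send_rows(deltas=[[[0, 0, 0, 0, 0, 0], [0, 0, 0, 0, 0, 0], [0, 0, 0, 0, 0, 0], [0, 0, 0, 0, 0, 0], [0, 0, 0, 0, 0, 0]]], hand=0.7)

```text
t: 13.75
tool_pos: [678.8, 10.2, 237.7]
tool_rot: [-0.002, 0.981, 0.192, 0.003]
wrist_force: [0.0, 0.4, -0.6]
opening: 59.8
```

send_rows(deltas=[[[0, 0, -0.01, 0, 0, 0], [0, 0, -0.02, 0, 0, 0], [0, 0, -0.03, 0, 0, 0], [0, 0, -0.03, 0, 0, 0], [0, 0, -0.02, 0, 0, 0], [0, 0, 0, 0, 0, 0], [0, 0, 0, 0, 0, 0]]])

```text
t: 14.45
tool_pos: [678.1, 9.5, 354.0]
tool_rot: [-0.003, 0.981, 0.192, 0.003]
wrist_force: [-0.8, 0.2, 0.3]
opening: 59.8
```

```bash
python3 -c "
from h import *
goal(1.5,-80,350,3)
c=cam('wrist');a=env.get_image('wrist');cv2.imwrite('pics/w14.png',cv2.resize(a[:,:400],None,fx=1.55,fy=1.55,interpolation=2))
np.save('c14.npy',np.array([c[0],c[1],c[2]]));np.save('v14.npy',c[3])
a=env.get_image('side');cv2.imwrite('pics/s14.png',a)
"
```

```text
rel along 1.9 across -75.4
t 14.45 p [678.1   9.5 354. ] rv [-0.2 -0.3 -0.2] F [-0.8  0.2  0.3] open 59.8 q [-0.54  0.58  0.69  1.53 -0.4   1.17 -0.95]
[[-0.0,0.002,0.001,-0.08,-0.12,-0.06],[-0.0,0.002,0.001,-0.08,-0.12,-0.06],[-0.0,0.002,0.001,-0.08,-0.12,-0.06]]
```

View pics/w14.png

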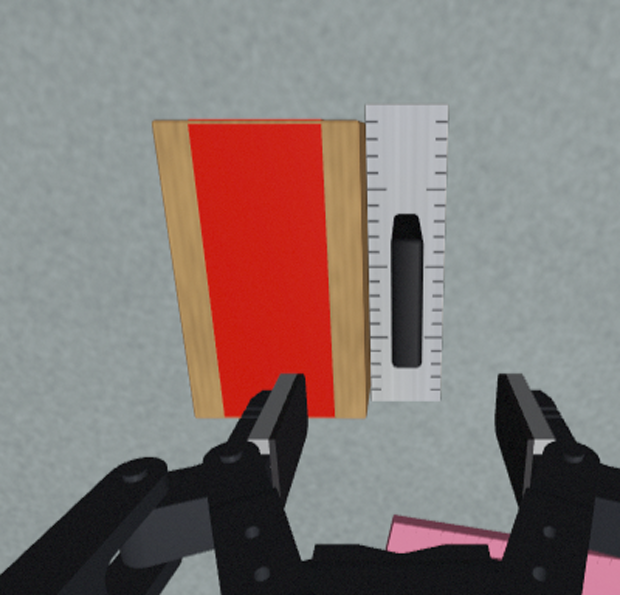

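View pics/s14.png

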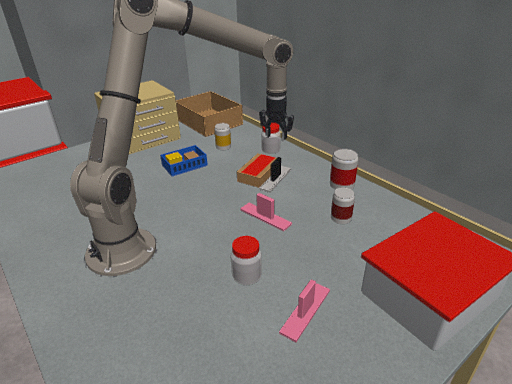

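Run:
```python
from h import *
from scipy.optimize import least_squares
a=np.load('c14.npy');c=(a[0],a[1],a[2],np.load('v14.npy'))
crop('pics/w14.png','pics/w14c.png',340,90,460,420,1.7)
def fit(L,k,x0):
    k=np.array(k)/1.55-.2
    f=lambda p:(proj('',L@R.from_euler('z',p[2]).as_matrix().T+[p[0],p[1],0],c)-k).ravel()
    s=least_squares(f,x0);print(s.x.round(3),s.fun.round(1));return s.x
C=fit(np.array([[90,55,50],[90,-55,50],[-90,-55,50],[-90,55,50]]),[[152,121],[359,121],[366,417],[196,418]],[650,70,.39])
B=fit(np.array([[100,25,10],[100,-25,10],[-100,-25,10],[-100,25,10]]),[[365,105],[448,105],[440,401],[372,401]],[687,0,.388])
th=C[2];e=np.array([np.cos(th),np.sin(th)]);n=np.array([-e[1],e[0]])
print('bar rel carton',(B[:2]-C[:2])@e,(B[:2]-C[:2])@n,B[2]-C[2])
```

```text
[6.47511e+02 8.10530e+01 3.87000e-01] [-0.9 -0.7  0.7 -0.9  1.   1.8 -0.7  0.9]
[6.77209e+02 7.19700e+00 3.88000e-01] [-0.3 -0.3  0.3 -0.4  0.5  0.6 -0.5  0.5]
bar rel carton -0.40018925506245745 -79.6029222441587 0.0005664984885740965
```

View pics/w14c.png

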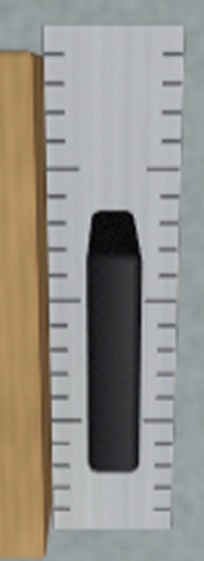

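```bash
python3 -c "
from bench import env
print(env.read_state()['wrist_force']);print(env.close_job())"
```

```text
[-0.26369446 -0.15449636 -0.46234667]
the job is handed in; nothing more can be done
None
```

The job is done and handed in at about 14.5 s of the 58 s allowed. I pushed high on the red-striped face until the carton tipped over; it lies flat with the red stripe on top. I then picked up the aluminium straightedge by its black grip, lowered it beside the carton's right long side (seen from the robot) and slid it in until it touched. I let go only once the bench carried its weight.

**Straightedge position:** the last wrist-camera fit puts it 0.4 mm off centre along the carton and parallel to within 0.001 rad. Centre to centre it measures 79.6 mm, against 80 mm for exact contact. That is flush within measuring error, with about 10 mm past each end.

**Surroundings:** the basket and both cans look unmoved in the last side picture; I did not measure them again. The gripper stood clear above everything.

**Points that disagreed or are worth knowing:**
- Closing the small gap and pressing the bar home nudged the carton sideways by 2 to 3 mm.
- One fit, made while the straightedge was still in the air, put it 4 mm off centre along its length. The final fit did not bear this out.
- The final carton fit had errors of up to 1.8 px.

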